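# Put the amber vial away in the open drawer and shut it

## Robot

A 6-joint arm with a two-finger parallel gripper is mounted at the origin on a cart in front of the work surface, level with it; the furniture and walls round the work are solid. World frame = base frame: x ahead of the robot, y to its left, z up, the work surface at z = 0. Lengths are in m, angles in rad, forces in N, time in s.
With the tool pointing down it reaches from about 0.25 to 0.725 m from the base axis. Payload 4 kg.
Tool frame: the origin (TCP) lies midway between the tips of the shut fingers; the grasp point (between the pads) lies 19 mm behind it (bot.grasp_offset is the distance from the TCP to the grasp point, in m); z points along the fingers, y is the direction in which the jaws open and shut (so a half turn about z gives the same grasp; the last joint's range is limited). The gripper opens to 85 mm and grips with 20 to 120 N. Pads are 22 mm wide; open, the fingers measure 114 mm over their backs; the gripper's body (76 mm by 85 mm) begins 54 mm behind the grasp point. The pads swing forward as they close: fully open they stand 13 mm farther back than shut.
Start: joints at [-1.223, 0.241, 0.005, 1.335, 0, 1.571], TCP at [0.17, -0.47, 0.231] pointing down, gripper open.
Joint ranges: [-2.72, 2.72], [-1.05, 1.87], [-1.09, 1.28], [-1.99, 2.15], [-1.42, 1.44], [-3.14, 3.14]. Speed limits (rad/s): [2.79, 2.79, 3.14, 3.14, 3.14, 3.14].

## Interface

Orientations are given as a unit quaternion [x, y, z, w].
In Python, from workcell import sensors, optics, bot gives the robot as it stands.
- The arm moves only by the tool apply_moves, never from a script. Its argument "plan" is one flat list of numbers, 6 for each row, row after row: the shift along the tool's x, y, z in m, then the turn, a rotation vector about the tool's x, y, z in rad. In form: [tx, ty, tz, ax, ay, az, tx, ty, tz, ax, ay, az, ...]. A call has 1 to 12 rows; each row is the pose to reach, as a shift and turn from the pose commanded when the call began, along the tool's axes at that moment; what a row does not reach only later rows make up. A row lasts 1/12 s, in which the tool goes at most 41.7 mm and 7.16 degrees, less where a joint would pass 70% of its speed; a pose out of reach is approached as far as the arm can. A call with a gripper value outside its range is refused whole. "grip" is the finger opening in m, from 0 to 0.0854, set as the call begins (left out, the last holds). The fingers move at their own pace and stop on an object; the grip force is fixed at half the most. Time passes only in rows, so rows that repeat a pose let the fingers close. It gives the time, the measured TCP pose, the force and the opening at its end, in the units of the state.
- sensors.get_obs(): the state, without advancing time (a new reading comes with each control period).
- optics.camera(name): name is "scene" or "side" or "wrist"; returns a dict with "pixels" (400x640x3 uint8, red, green, blue), "fx", "fy", "cx", "cy" (pixels), "pose" (4x4, takes a point from camera to world coordinates); the wrist camera has in their place "tool_from_camera" (4x4, takes a point from camera to tool coordinates, whose origin is the TCP and whose axes are the flange's). Camera axes: x right, y up, looking along -z (the intrinsics and any distortion apply to the point x, -y, -z); pixel columns grow to the right and rows downward; lengths in m; the calibration is good to about 2 mm. A picture is of the moment at which its call begins: read the wrist's pose just before it. There is no depth.
- bot.job_done(): hands the job in, once; it reports no verdict.
The state is a dict: "clock": time; "joint_pos": joint angles; "joint_vel": joint speeds; "tau": joint torques, N m; "eef_pos": TCP position; "tool_rot": TCP orientation; "ft_force": force on the tool from outside, world axes, zero at the start; "ft_torque": the same for the moment, N m; "grip_width": finger opening in m.
Only numpy, scipy, OpenCV 4.12 (cv2) and the standard library are available. Lean on these libraries where they do the work, as an engineer would, in place of code of your own. Each camera call takes 0.05 s, during which the arm holds its last target.

## Task

Stand the small brown vial upright in the empty right-hand compartment of the open drawer and let go of it, then push the drawer fully shut so that the vial is kept in the dark. Leave the clear flask beside it standing where it is.

Things in the scene. Friction and masses are not known exactly. Their poses are not given: they have to be found in the camera images.
- amber_vial: the squat brown glass vial with a black screw cap, to be put away: 38 mm in diameter, 96 mm tall, about 60 g; the cap is 31 mm in diameter and takes the top 18 mm, the body below is 38 mm wide up to the shoulder. It stands upright on the table; origin at the centre of its underside, z up along its axis.
- clear_flask: a bystander of like shape, clear glass with a white cap, 44 mm in diameter, 104 mm tall, standing on the table at least 100 mm from the vial, centre to centre; origin at the centre of its underside. Leave it alone.
- compartment (a point): point on the floor of the drawer's empty right-hand compartment; moves with the drawer. x points into the cabinet (drawer slides out along -x), y left, z up. Compartment 136 mm wide, point midway, 55 mm behind the front wall's inner face. Heights above it are walls 96 mm, front panel 106, divider on the left 85, fixed cabinet top 118; the cabinet's opening is (joint value - 61 mm) behind it.
- handle (a point): middle of the drawer's steel bar handle, on the bar's axis; same axes as compartment, from which it lies at x -98, y +71, z +80 mm. The bar runs along y, 120 mm long, 10 mm thick, 22 mm in front of the drawer's white panel; it may be pushed.
- unit_drawer (a joint): how far the drawer is out, m: 0 fully shut, 0.14 fully out; starts 0.12 to 0.135 out, slides with about 1 N of friction and stays where left. Its grey cabinet (210 mm deep, 320 wide, 140 tall) is fixed on the table. Three stacked dishes stand in the left-hand compartment.
Mind the look-alikes: they are no part of the job. What is shaped like the amber_vial but blue or purple is not meant.

How it is judged:
On the way:
1. the vial stands upright and released in the right-hand compartment while the drawer is still out (value of joint unit_drawer above 0.08 m and z of amber_vial in the frame of compartment between -0.01 and 0.012 m and y of amber_vial in the frame of compartment between -0.06 and 0.06 m and x of amber_vial in the frame of compartment between -0.06 and 0.12 m and angle between amber_vial's own z axis and vertical below 0.17 rad and contact force between the fingers and amber_vial below 0.1 N), for 0.2 s.
At the end, for the whole second after the job is handed in: the drawer is shut to within 12 mm; the vial stands at rest and upright (within 10 degrees) on the floor of the right-hand compartment, anywhere in it; the clear flask stands within 30 mm of where it was (value of joint unit_drawer below 0.012 m and z of amber_vial in the frame of compartment between -0.01 and 0.012 m and y of amber_vial in the frame of compartment between -0.06 and 0.06 m and x of amber_vial in the frame of compartment between -0.06 and 0.12 m and angle between each of amber_vial, clear_flask's own z axis and vertical below 0.17 rad and linear speed of amber_vial below 0.02 m/s and distance of clear_flask from where it was at the start of the episode below 0.03 m); the robot touches nothing.
It fails at once if the clear flask is knocked over or carried off (distance of clear_flask from where it was at the start of the episode above 0.05 m or angle between clear_flask's own z axis and vertical above 0.5 rad).
It fails at once if the vial is tipped over (angle between amber_vial's own z axis and vertical above 0.8 rad).
It also fails if it takes over 48 s, if anything falls off the work surface, if the arm or the gripper's body presses on something with over 40 N, if the wrist force passes 120 N, or if a joint passes its speed limit or range.

## Working session

There is one attempt and no reset: what is moved stays moved. The work goes in short steps, Python scripts to look and compute and a tool call to move; the robot and the scene stay as the last step left them, time stands still between calls to the robot, and variables do not carry over. Pictures are saved under pics/ and viewed, and the job is handed in when it is done.

Besides the shell and the picture viewer there is one more tool, called after "Call:" in YAML: its name, and indented under it one key for each argument. apply_moves: Moves the arm, as the interface text tells. Its arguments: {"type":"object","properties":{"plan":{"type":"array","items":{"type":"number"}},"grip":{"type":"number"}},"required":["plan"]}

```bash
mkdir -p pics; ls; python3 - <<'E'
from workcell import sensors, optics, bot
import cv2, numpy as np
o=sensors.get_obs(); print(o)
for n in ["scene","side","wrist"]:
    c=optics.camera(n); cv2.imwrite(f"pics/{n}0.png",c["pixels"][:,:,::-1])
    np.set_printoptions(precision=4,suppress=True)
    print(n,{k:v for k,v in c.items() if k!="pixels"})
E
```

```text
pics
{'clock': 0.0, 'joint_pos': array([-1.22299690e+00,  2.41407294e-01,  3.75895027e-03,  1.33517088e+00,
        1.20156777e-06,  1.57079325e+00]), 'joint_vel': array([ 0.00297779,  0.00016966, -0.00020455, -0.00219911, -0.00044641,
       -0.00070442]), 'tau': array([ 6.73355225e-04, -3.72319758e+01,  2.52407777e+01,  1.70976191e-02,
        9.64540686e-05, -1.49848876e-05]), 'eef_pos': array([ 0.17020953, -0.46949492,  0.23042902]), 'tool_rot': array([ 9.84916742e-01,  1.73025979e-01, -1.74412259e-04, -9.96298071e-04]), 'ft_force': array([ 0.01015253, -0.60011189, -0.35502327]), 'ft_torque': array([-0.01817466,  0.00245418, -0.00486576]), 'grip_width': 0.08582707440076916}
scene {'fx': 374.0505287013696, 'fy': 374.0505287013696, 'cx': 317.99802577296373, 'cy': 192.12632886998477, 'pose': array([[-0.8256,  0.4533, -0.3359,  0.2797],
       [-0.564 , -0.6768,  0.4731,  0.225 ],
       [-0.0129,  0.5801,  0.8144,  0.8169],
       [ 0.    ,  0.    ,  0.    ,  1.    ]])}
side {'fx': 393.6581498237619, 'fy': 393.6581498237619, 'cx': 311.55555899519777, 'cy': 195.71954069072495, 'pose': array([[ 0.8304,  0.485 , -0.2742,  0.3277],
       [-0.5571,  0.7218, -0.4107, -0.5904],
       [-0.0013,  0.4938,  0.8696,  0.9768],
       [ 0.    ,  0.    ,  0.    ,  1.    ]])}
wrist {'fx': 349.0971646846923, 'fy': 349.0971646846923, 'cx': 321.4964301429688, 'cy': 199.7095555463196, 'tool_from_camera': array([[ 0.001 ,  0.9626,  0.2708,  0.0684],
       [ 1.    , -0.0012,  0.0003, -0.0001],
       [ 0.0006,  0.2708, -0.9626, -0.1432],
       [ 0.    ,  0.    ,  0.    ,  1.    ]])}
```

View pics/scene0.png

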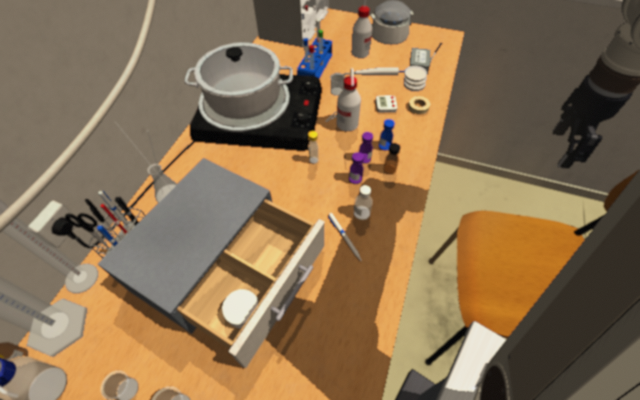

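View pics/side0.png

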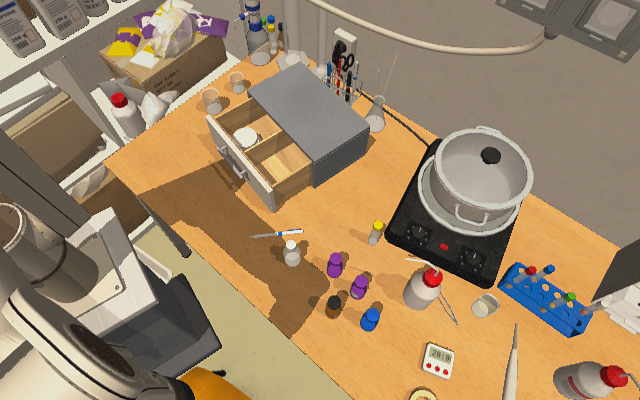

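View pics/wrist0.png

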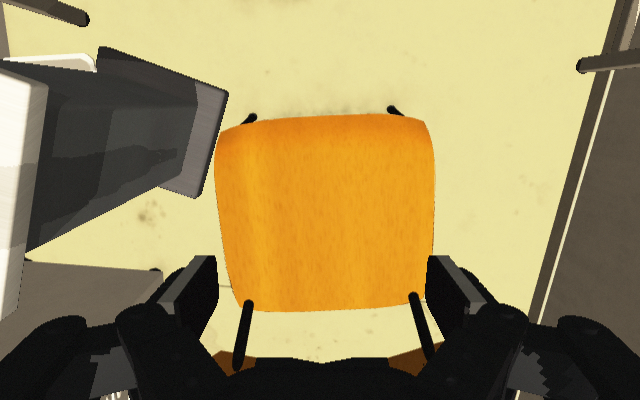

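The scene and side views show these candidates for the vial:
- Brown with a black cap: scene (392,158), side (334,306).
- Purple: scene (366,148) and (357,168), side (335,264) and (359,287).
- Blue: scene (387,134), side (370,319).
- Clear flask with a white cap: scene (363,203), side (292,253).
- Thin yellow-capped vial: scene (313,147), side (376,232).

By the description I choose the brown one, and I'll check it in a close crop.

```bash
python3 - <<'E'
import cv2,numpy as np
a=cv2.imread("pics/scene0.png");b=cv2.imread("pics/side0.png")
A=cv2.resize(a[115:225,330:430],None,fx=4,fy=4,interpolation=2);B=cv2.resize(b[230:340,270:370+20],None,fx=3.3,fy=4,interpolation=2)
cv2.imwrite("pics/crop1.png",np.hstack([A,B]))
C=cv2.resize(b[50:220,190:380],None,fx=4,fy=3.5,interpolation=2);cv2.imwrite("pics/crop2.png",C)
D=cv2.resize(a[150:370,90:350],None,fx=3,fy=2.7,interpolation=2);cv2.imwrite("pics/crop3.png",D)
E
```

```text
(no output)
```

View pics/crop1.png

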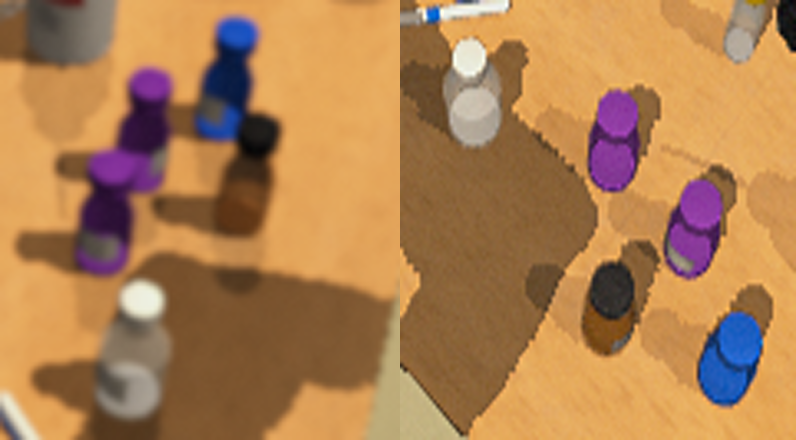

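View pics/crop2.png

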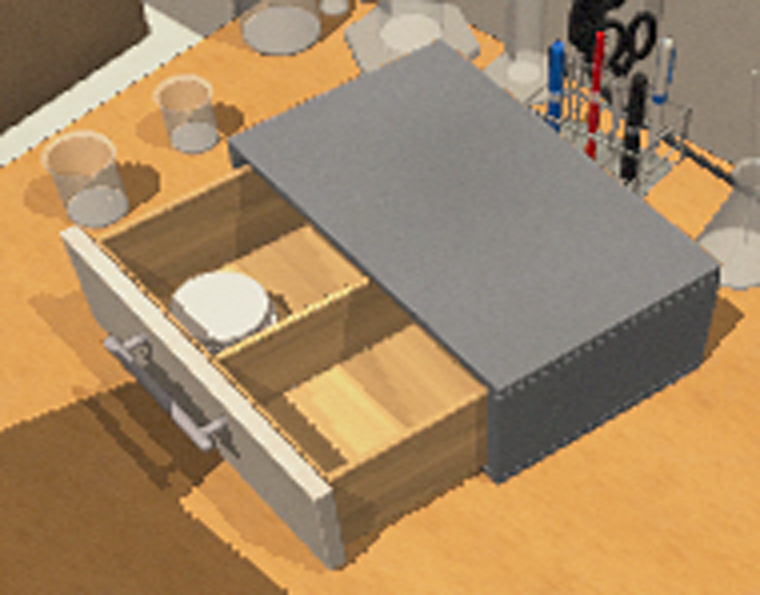

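View pics/crop3.png

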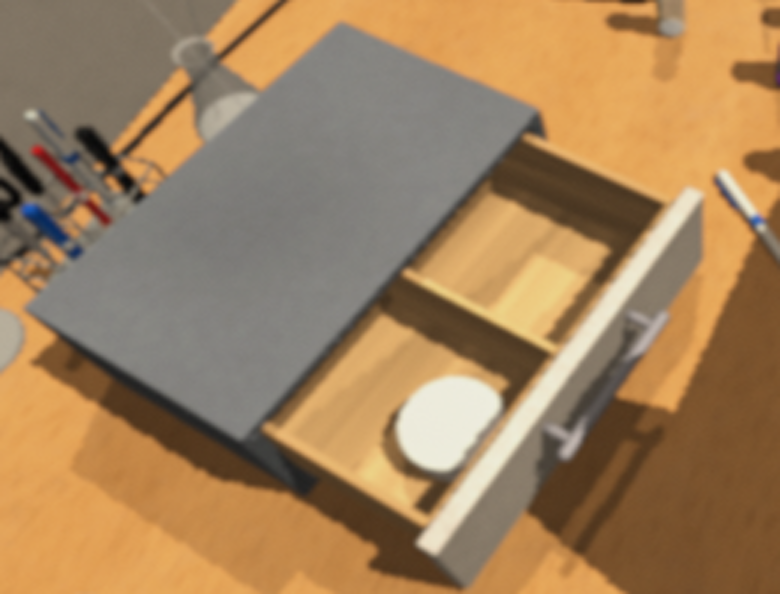

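The crops confirm the brown vial: its black cap top is at scene (395,147) and side (334,301). Next I'll triangulate the vial, flask, cabinet and drawer.

```bash
cat > h.py <<'E'
from workcell import sensors, optics, bot
import numpy as np, cv2
from scipy.optimize import least_squares
from scipy.spatial.transform import Rotation as R
np.set_printoptions(precision=4,suppress=True)
cams={}
def cam(n):
    if n not in cams:
        c=optics.camera(n); cams[n]=c
    return cams[n]
def proj(c,P,T=None):
    T=c["pose"] if T is None else T
    P=np.atleast_2d(P); q=(P-T[:3,3])@T[:3,:3]
    return np.c_[c["cx"]+c["fx"]*q[:,0]/-q[:,2], c["cy"]-c["fy"]*q[:,1]/-q[:,2]]
def tri(ps,pd):
    f=lambda X:np.r_[(proj(cam("scene"),X)-ps).ravel(),(proj(cam("side"),X)-pd).ravel()]
    r=least_squares(f,[.4,0,.05]); return r.x, r.fun
E
python3 - <<'E'
from h import *
print("captop",*tri((394.7,147),(334.2,301)))
print("vial base",*tri((390,170.5),(333,314)))
print("flask top",*tri((365.2,189.5),(290.8,244.5)))
print("flask base",*tri((362.5,212.5),(292.5,260)))
S=dict(FR=((270,190),(313.75,161.4)),FL=((172.7,312.2),(247.5,91.4)),BR=((204.3,158.1),(370,126.6)),BL=((99.3,264),(299.3,62)),
 PR=((322.7,222.2),(272.5,190)),PL=((231.7,353),(205.5,116.3)))
for k,v in S.items(): print(k,*tri(*v))
E
```

```text
captop [ 0.4964 -0.4264  0.0913] [-0.5596 -0.3207 -0.4232  0.3608]
vial base [ 0.4956 -0.4317 -0.0116] [-0.2981 -0.1678 -0.2291  0.1901]
flask top [ 0.4877 -0.26    0.0997] [-0.174  -0.1006 -0.1539  0.1329]
flask base [ 0.4863 -0.2612 -0.0016] [-0.2754 -0.1561 -0.2451  0.2056]
FR [ 0.6524 -0.1138  0.1392] [-0.1848 -0.126  -0.1726  0.1919]
FL [0.6315 0.1998 0.1333] [-0.3152 -0.2192 -0.4003  0.4593]
BR [ 0.8456 -0.102   0.1351] [-0.1872 -0.1461 -0.1602  0.2221]
BL [0.8217 0.2151 0.1369] [-0.0607 -0.0488 -0.0692  0.1005]
PR [ 0.5184 -0.1192  0.121 ] [-1.9167 -1.1606 -1.9073  1.7659]
PL [0.4943 0.1911 0.1266] [ 0.5192  0.3184  0.7148 -0.6749]
```

```bash
python3 - <<'E'
from h import *
S=dict(pA=((367.7,135.7),(361.2,280.7)),pB=((358.5,156.7),(336.4,258)),blue=((389.2,123.7),(372.7,314.2)))
for k,v in S.items(): print(k,*tri(*v))
# cabinet fit
Sx=dict(FR=((270,190),(313.75,161.4)),FL=((172.7,312.2),(247.5,91.4)),BR=((204.3,158.1),(370,126.6)),BL=((99.3,264),(299.3,62)))
L=dict(FR=(0,-.16),FL=(0,.16),BR=(.21,-.16),BL=(.21,.16))
def f(p):
    r=[];c,s=np.cos(p[2]),np.sin(p[2])
    for k,(a,b) in Sx.items():
        x,y=L[k];P=[p[0]+c*x-s*y,p[1]+s*x+c*y,.14]
        r+=list((proj(cam("scene"),P)-a).ravel())+list((proj(cam("side"),P)-b).ravel())
    return np.array(r)
r=least_squares(f,[.64,.04,.06]);print(r.x,r.fun)
o=sensors.get_obs();print(R.from_quat(o["tool_rot"]).as_matrix())
E
```

```text
pA [ 0.5751 -0.4231  0.091 ] [-0.57   -0.3488 -0.4202  0.3953]
pB [ 0.5589 -0.3464  0.0906] [-0.9138 -0.5559 -0.7257  0.6767]
blue [ 0.5505 -0.4973  0.0885] [-0.7554 -0.4499 -0.526   0.475 ]
[0.6325 0.0412 0.0728] [ 3.9239 -0.0465 -1.8369  2.7177  2.0973  2.3377 -4.1163  0.0775 -2.7866
 -3.1798  2.6395 -1.9511 -3.9904 -2.6307  2.1301 -2.0123]
[[ 0.9401  0.3408 -0.0002]
 [ 0.3408 -0.9401  0.0005]
 [-0.     -0.0005 -1.    ]]
```

Call:
apply_moves:
  plan: [0.03, 0.007, 0, 0, 0, 0.03, 0.07, 0.016, 0, 0, 0, 0.07, 0.11, 0.025, 0, 0, 0, 0.11, 0.15, 0.034, 0, 0, 0, 0.15, 0.19, 0.044, 0, 0, 0, 0.18, 0.23, 0.053, 0, 0, 0, 0.21, 0.26, 0.06, 0, 0, 0, 0.24, 0.29, 0.066, 0, 0, 0, 0.27, 0.31, 0.071, 0, 0, 0, 0.282, 0.32, 0.0735, 0, 0, 0, 0.282, 0.32, 0.0735, 0, 0, 0, 0.282]
  grip: 0.0854

```text
clock: 1.27
eef_pos: [0.4988, -0.429, 0.2301]
tool_rot: [0.999, 0.035, -0.0, -0.0]
ft_force: [-1.0, 0.1, -0.3]
grip_width: 0.0855
```

```bash
cat >> h.py <<'E'
def wrist(name):
    o=sensors.get_obs(); c=optics.camera("wrist")
    T=np.eye(4);T[:3,:3]=R.from_quat(o["tool_rot"]).as_matrix();T[:3,3]=o["eef_pos"]
    c["pose"]=T@c["tool_from_camera"]; np.savez(f"pics/{name}.npz",pose=c["pose"],K=[c["fx"],c["fy"],c["cx"],c["cy"]])
    cv2.imwrite(f"pics/{name}.png",c["pixels"][:,:,::-1]); return o,c
def ray(c,uv,z):
    d=c["pose"][:3,:3]@np.array([(uv[0]-c["cx"])/c["fx"],-(uv[1]-c["cy"])/c["fy"],-1]);p=c["pose"][:3,3]
    return p+d*(z-p[2])/d[2]
def load(name):
    d=np.load(f"pics/{name}.npz");K=d["K"];return dict(pose=d["pose"],fx=K[0],fy=K[1],cx=K[2],cy=K[3])
E
python3 - <<'E'
from h import *
o,c=wrist("w1");print(o["eef_pos"],R.from_quat(o["tool_rot"]).as_matrix(),o["joint_pos"])
print(proj(c,[[.496,-.429,.096],[.496,-.429,0]]))
E
```

```text
[ 0.4988 -0.429   0.2301] [[ 0.9976  0.069  -0.0001]
 [ 0.069  -0.9976  0.0008]
 [-0.0001 -0.0008 -1.    ]] [-0.7106  0.5724  0.4998  1.4989  0.0005  2.3619]
[[321.6135 191.5411]
 [321.695  169.5468]]
```

View pics/w1.png

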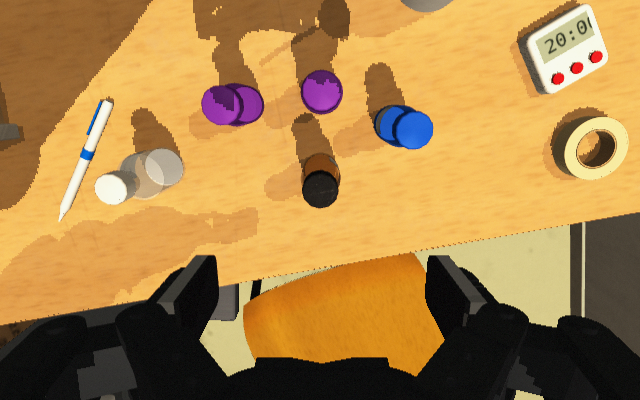

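The wrist view shows the brown vial's cap at (320,189), between the fingers. The purple vial is ahead at (322,92) and the blue one at (405,128), so the fingers closing left and right have room.

```bash
python3 - <<'E'
from h import *
c=load("w1");print(ray(c,(320.2,189.5),.096),"flask",ray(c,(111.5,188),.104),ray(c,(163,167),0))
E
```

```text
[ 0.4976 -0.4277  0.096 ] flask [ 0.4892 -0.2621  0.104 ] [ 0.4867 -0.2574  0.    ]
```

Call:
apply_moves:
  plan: [-0.001, -0.001, 0.02, 0, 0, 0, -0.001, -0.001, 0.05, 0, 0, 0, -0.001, -0.001, 0.08, 0, 0, 0, -0.001, -0.001, 0.11, 0, 0, 0, -0.001, -0.001, 0.14, 0, 0, 0, -0.001, -0.001, 0.165, 0, 0, 0, -0.001, -0.001, 0.18, 0, 0, 0, -0.001, -0.001, 0.188, 0, 0, 0, -0.001, -0.001, 0.192, 0, 0, 0, -0.001, -0.001, 0.192, 0, 0, 0, -0.001, -0.001, 0.192, 0, 0, 0]

```text
clock: 2.23
eef_pos: [0.4955, -0.43, 0.0407]
tool_rot: [0.999, 0.033, 0.001, 0.001]
ft_force: [-0.5, -0.6, 0.3]
grip_width: 0.0855
```

```bash
python3 - <<'E'
from h import *
o,c=wrist("w2");print(o["eef_pos"],o["ft_force"])
E
```

```text
[ 0.4955 -0.43    0.0407] [-0.502  -0.5886  0.2714]
```

View pics/w2.png

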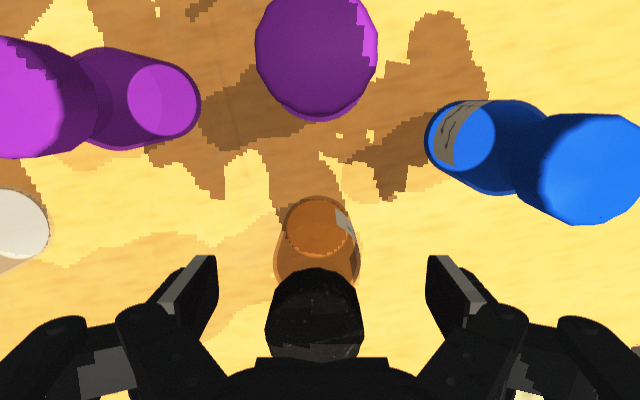

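The vial sits between the pads, with its cap at (314,310) and the pads at columns 217 and 426. Closing now.

Call:
apply_moves:
  plan: [0, 0, 0, 0, 0, 0, 0, 0, 0, 0, 0, 0, 0, 0, 0, 0, 0, 0, 0, 0, 0, 0, 0, 0, 0, 0, 0, 0, 0, 0, 0, 0, 0, 0, 0, 0, 0, 0, 0, 0, 0, 0, 0, 0, 0, 0, 0, 0]
  grip: 0.02

```text
clock: 2.95
eef_pos: [0.4958, -0.4294, 0.0402]
tool_rot: [0.999, 0.033, 0.001, 0.0]
ft_force: [-1.0, 1.0, 6.2]
grip_width: 0.035
```

```bash
python3 - <<'E'
from h import *
o,c=wrist("w3");print(o["eef_pos"],o["ft_force"],o["grip_width"])
E
```

```text
[ 0.4958 -0.4294  0.0402] [-0.9928  1.0244  6.1656] 0.034982625405179504
```

View pics/w3.png

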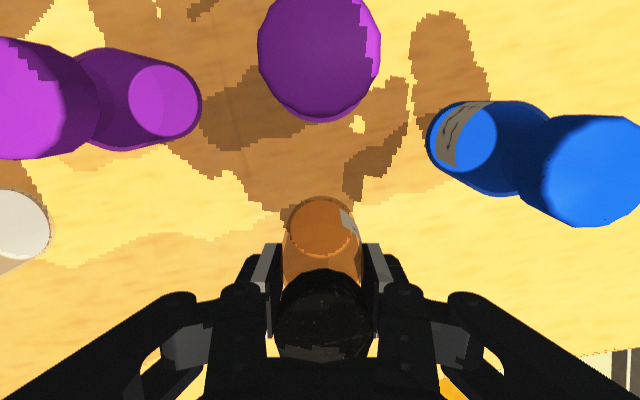

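Call:
apply_moves:
  plan: [0, 0, -0.01, 0, 0, 0, 0, 0, -0.03, 0, 0, 0, 0, 0, -0.05, 0, 0, 0, 0, 0, -0.075, 0, 0, 0, 0, 0, -0.1, 0, 0, 0, 0, 0, -0.125, 0, 0, 0, 0, 0, -0.145, 0, 0, 0, 0, 0, -0.16, 0, 0, 0, 0, 0, -0.17, 0, 0, 0, 0, 0, -0.17, 0, 0, 0]

```text
clock: 3.83
eef_pos: [0.4961, -0.43, 0.2121]
tool_rot: [0.999, 0.033, 0.002, 0.002]
ft_force: [0.1, 0.5, 0.4]
grip_width: 0.0349
```

```bash
python3 - <<'E'
from h import *
o,c=wrist("w4");print(o["eef_pos"],o["ft_force"],o["grip_width"],R.from_quat(o["tool_rot"]).as_matrix())
s=optics.camera("side");cv2.imwrite("pics/side4.png",cv2.resize(s["pixels"][150:350,200:440,::-1],None,fx=3,fy=3))
E
```

```text
[ 0.4961 -0.43    0.2121] [0.0909 0.4659 0.3604] 0.034918136455017464 [[ 0.9978  0.0657  0.0032]
 [ 0.0657 -0.9978 -0.003 ]
 [ 0.003   0.0032 -1.    ]]
```

View pics/w4.png

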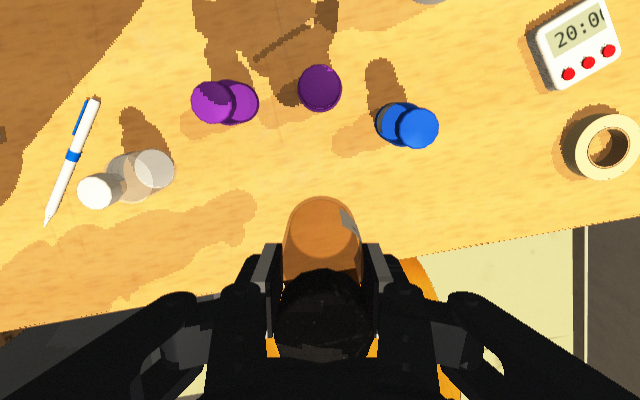

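View pics/side4.png

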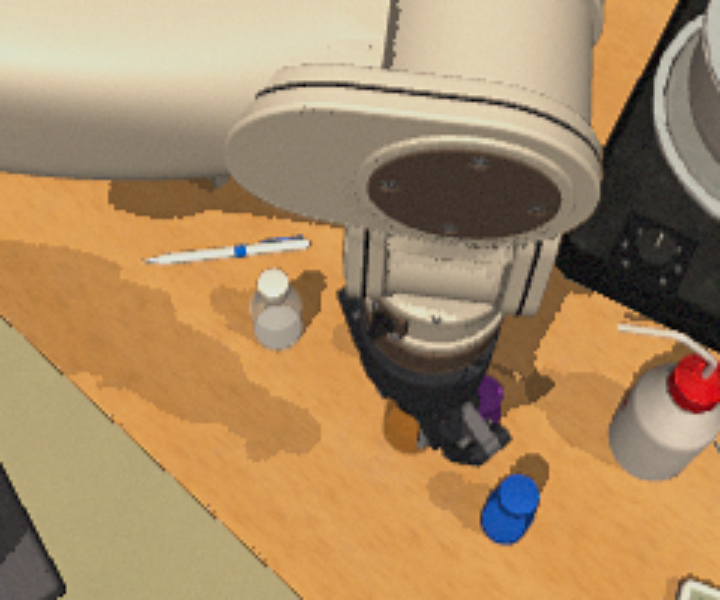

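Call:
apply_moves:
  plan: [0.003, -0.01, -0.01, 0, 0, 0, 0.009, -0.035, -0.02, 0, 0, 0, 0.018, -0.07, -0.03, 0, 0, 0, 0.028, -0.107, -0.03, 0, 0, 0, 0.038, -0.144, -0.03, 0, 0, 0, 0.048, -0.181, -0.03, 0, 0, 0, 0.058, -0.218, -0.03, 0, 0, 0, 0.068, -0.255, -0.03, 0, 0, 0, 0.078, -0.292, -0.03, 0, 0, 0, 0.088, -0.329, -0.03, 0, 0, 0, 0.095, -0.355, -0.03, 0, 0, 0, 0.1, -0.375, -0.03, 0, 0, 0]

```text
clock: 4.93
eef_pos: [0.5697, -0.0447, 0.2385]
tool_rot: [0.999, 0.034, -0.001, -0.001]
ft_force: [0.4, -0.2, -1.0]
grip_width: 0.0348
```

Call:
apply_moves:
  plan: [0.003, -0.01, 0, 0, 0, 0, 0.005, -0.016, 0, 0, 0, 0, 0.006, -0.019, 0, 0, 0, 0, 0.006, -0.019, 0, 0, 0, 0, 0.006, -0.019, 0, 0, 0, 0]

```text
clock: 5.35
eef_pos: [0.5749, -0.0301, 0.2391]
tool_rot: [0.999, 0.032, -0.0, 0.0]
ft_force: [-0.8, -0.1, -0.5]
grip_width: 0.0349
```

```bash
python3 - <<'E'
from h import *
o,c=wrist("w5");print(o["eef_pos"],o["ft_force"],o["grip_width"],R.from_quat(o["tool_rot"]).as_matrix())
for n in("side","scene"):
    s=optics.camera(n);cv2.imwrite(f"pics/{n}5.png",s["pixels"][:,:,::-1])
E
```

```text
[ 0.5749 -0.0301  0.2391] [-0.7863 -0.0503 -0.5185] 0.034867057390244226 [[ 0.9979  0.0643 -0.0005]
 [ 0.0643 -0.9979 -0.0004]
 [-0.0005  0.0004 -1.    ]]
```

View pics/w5.png

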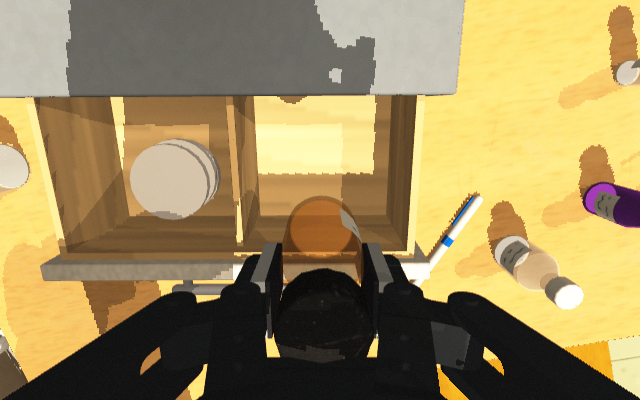

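View pics/scene5.png

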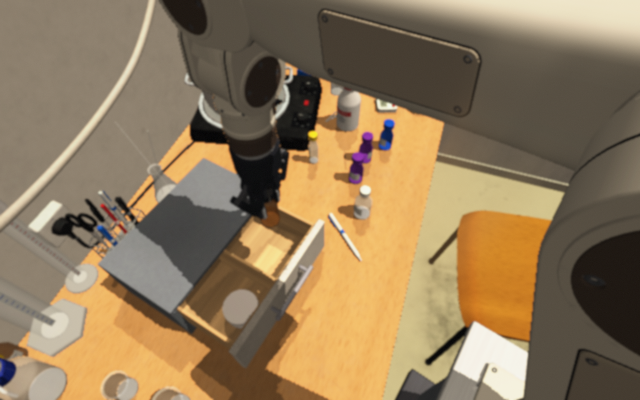

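```bash
python3 - <<'E'
import cv2
a=cv2.imread("pics/w5.png")[80:300,20:480];cv2.imwrite("pics/c5.png",cv2.resize(a,(782,590),interpolation=2))
E
```

```text
(no output)
```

View pics/c5.png

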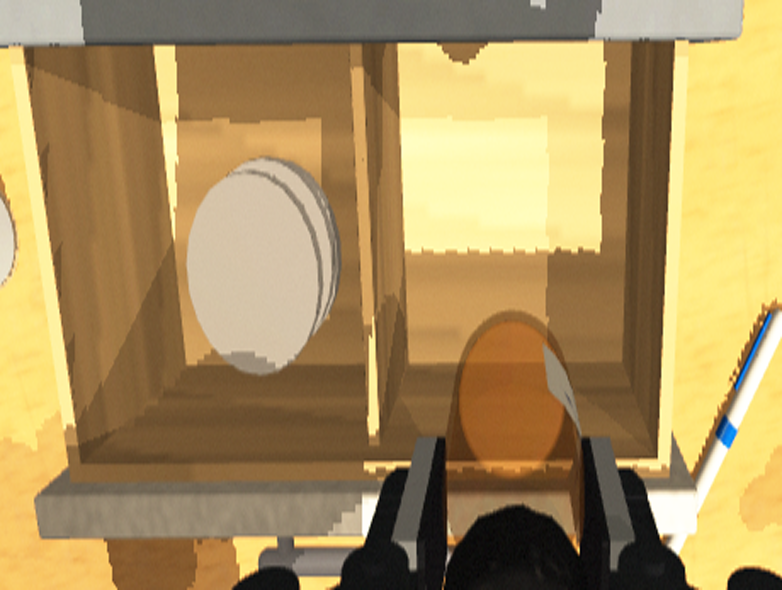

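The wrist crop shows the front inner corners of the right compartment's floor at about (260,215) and (386,215). The dividing wall is at column 240 and the dishes are on the left.

```bash
python3 - <<'E'
from h import *
c=load("w5")
a=ray(c,(260,215.4),.022);b=ray(c,(386.5,215),.022);print(a,b,np.linalg.norm(a-b))
a2=ray(c,(20+400/1.7,80+45/2.682),.022);print("floor left back",a2, "yaw",np.arctan2(*(a2-a)[[1,0]]),np.arctan2(-(a-b)[0],(a-b)[1]))
print("cab FR",ray(c,(456.5,95),.14), "FLish",ray(c,(22,95.5),.14))
print("wall R top inner",ray(c,(20+675/1.7,80+45/2.682),.118),ray(c,(20+657/1.7,80+457/2.682),.118))
print("divider top right",ray(c,(20+365/1.7,80+45/2.682),.107),ray(c,(20+380/1.7,80+440/2.682),.107))
yaw=.066;X=np.array([np.cos(yaw),np.sin(yaw),0]);m=(a+b)/2
comp=m+.055*X;print("comp",comp,"handle",comp-.098*X+.071*np.array([-X[1],X[0],0])+[0,0,.08])
fr=ray(c,(456.5,95),.14);print("joint",(fr-comp)@X+.061)
print("TCP in comp",(sensors.get_obs()["eef_pos"]-comp)@X,(sensors.get_obs()["eef_pos"]-comp)@np.array([-X[1],X[0],0]))
E
```

```text
[0.5197 0.0334 0.022 ] [ 0.5292 -0.1037  0.022 ] 0.13739119689333965
floor left back [0.6431 0.0402 0.022 ] yaw 0.05528365582518573 0.06874050057350731
cab FR [ 0.653  -0.1148  0.14  ] FLish [0.6338 0.1736 0.14  ]
wall R top inner [ 0.6508 -0.0946  0.118 ] [ 0.5302 -0.1028  0.118 ]
divider top right [0.6421 0.0402 0.107 ] [0.5223 0.033  0.107 ]
comp [ 0.5793 -0.0316  0.022 ] handle [0.4768 0.0328 0.102 ]
joint 0.12906039478632364
TCP in comp -0.004280783494860243 0.0015877558268711876
```

Call:
apply_moves:
  plan: [0.002, 0.001, 0.01, 0, 0, 0, 0.003, 0.002, 0.03, 0, 0, 0, 0.003, 0.002, 0.052, 0, 0, 0, 0.003, 0.002, 0.075, 0, 0, 0, 0.003, 0.002, 0.098, 0, 0, 0, 0.003, 0.002, 0.12, 0, 0, 0, 0.003, 0.002, 0.138, 0, 0, 0, 0.003, 0.002, 0.15, 0, 0, 0, 0.003, 0.002, 0.16, 0, 0, 0, 0.003, 0.002, 0.166, 0, 0, 0, 0.003, 0.002, 0.17, 0, 0, 0, 0.003, 0.002, 0.17, 0, 0, 0]

```text
clock: 6.5
eef_pos: [0.5779, -0.031, 0.0687]
tool_rot: [0.999, 0.033, -0.0, -0.0]
ft_force: [-0.1, 0.1, -0.2]
grip_width: 0.0348
```

```bash
python3 - <<'E'
from h import *
o,c=wrist("w6");print(o["eef_pos"],o["ft_force"],o["grip_width"])
E
```

```text
[ 0.5779 -0.031   0.0687] [-0.1065  0.1246 -0.2044] 0.03478324286238504
```

View pics/w6.png

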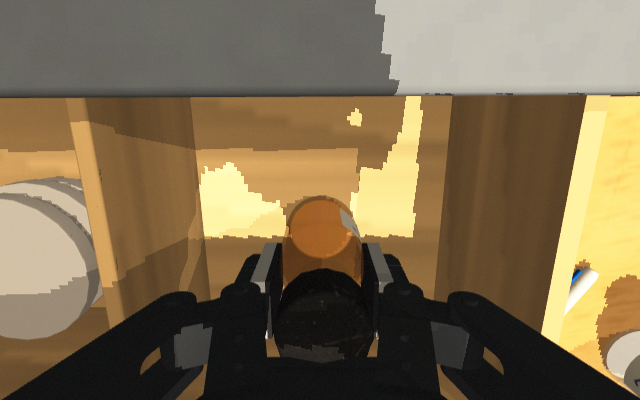

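The vial is centred in the compartment, with its base at (322,225) and floor edges near columns 205 and 440. I'll lower the last millimetres and watch the force.

Call:
apply_moves:
  plan: [0, 0, 0.002, 0, 0, 0, 0, 0, 0.004, 0, 0, 0, 0, 0, 0.005, 0, 0, 0, 0, 0, 0.005, 0, 0, 0, 0, 0, 0.005, 0, 0, 0]

```text
clock: 6.97
eef_pos: [0.5783, -0.0308, 0.0645]
tool_rot: [0.999, 0.033, 0.0, 0.0]
ft_force: [-0.4, 0.7, -1.2]
grip_width: 0.0348
```

Call:
apply_moves:
  plan: [0, 0, 0.001, 0, 0, 0, 0, 0, 0.002, 0, 0, 0, 0, 0, 0.002, 0, 0, 0, 0, 0, 0.002, 0, 0, 0]

```text
clock: 7.3
eef_pos: [0.5783, -0.0308, 0.0623]
tool_rot: [0.999, 0.033, 0.0, -0.0]
ft_force: [-0.2, -0.4, -0.1]
grip_width: 0.0347
```

Call:
apply_moves:
  plan: [0, 0, 0.001, 0, 0, 0, 0, 0, 0.0015, 0, 0, 0, 0, 0, 0.0015, 0, 0, 0]

```text
clock: 7.55
eef_pos: [0.5793, -0.0307, 0.0622]
tool_rot: [0.999, 0.033, 0.001, -0.0]
ft_force: [-1.0, 0.7, 5.7]
grip_width: 0.0346
```

Contact: about 6 N upward at TCP z 0.062. Releasing with a partial opening.

Call:
apply_moves:
  plan: [0, 0, 0, 0, 0, 0, 0, 0, 0, 0, 0, 0, 0, 0, 0, 0, 0, 0, 0, 0, 0, 0, 0, 0, 0, 0, 0, 0, 0, 0, 0, 0, 0, 0, 0, 0, 0, 0, 0, 0, 0, 0]
  grip: 0.06

```text
clock: 8.13
eef_pos: [0.5782, -0.0309, 0.0607]
tool_rot: [0.999, 0.033, -0.0, -0.0]
ft_force: [0.4, -0.5, -0.1]
grip_width: 0.0603
```

```bash
python3 - <<'E'
from h import *
o,c=wrist("w7");print(o["eef_pos"],o["ft_force"],o["grip_width"])
E
```

```text
[ 0.5782 -0.0309  0.0607] [ 0.4022 -0.4512 -0.1109] 0.06029343435673593
```

View pics/w7.png

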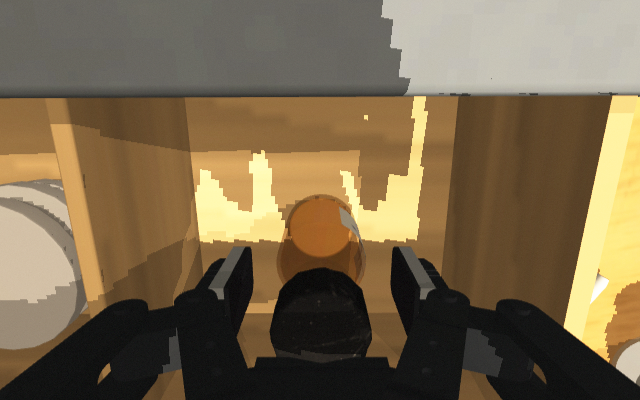

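Released: the pads are clear on both sides (columns 250 and 392, vial body 278 to 365) and the vial stands upright. Going straight up.

Call:
apply_moves:
  plan: [0, 0, -0.005, 0, 0, 0, 0, 0, -0.015, 0, 0, 0, 0, 0, -0.03, 0, 0, 0, 0, 0, -0.05, 0, 0, 0, 0, 0, -0.07, 0, 0, 0, 0, 0, -0.095, 0, 0, 0, 0, 0, -0.12, 0, 0, 0, 0, 0, -0.14, 0, 0, 0, 0, 0, -0.155, 0, 0, 0, 0, 0, -0.165, 0, 0, 0, 0, 0, -0.17, 0, 0, 0, 0, 0, -0.17, 0, 0, 0]

```text
clock: 9.18
eef_pos: [0.5788, -0.0309, 0.2324]
tool_rot: [0.999, 0.033, 0.001, 0.0]
ft_force: [-0.1, -0.4, -0.3]
grip_width: 0.0599
```

```bash
python3 - <<'E'
from h import *
o,c=wrist("w8");print(o["eef_pos"],R.from_quat(o["tool_rot"]).as_matrix())
E
```

```text
[ 0.5788 -0.0309  0.2324] [[ 0.9978  0.0658  0.0026]
 [ 0.0658 -0.9978 -0.0001]
 [ 0.0026  0.0003 -1.    ]]
```

View pics/w8.png

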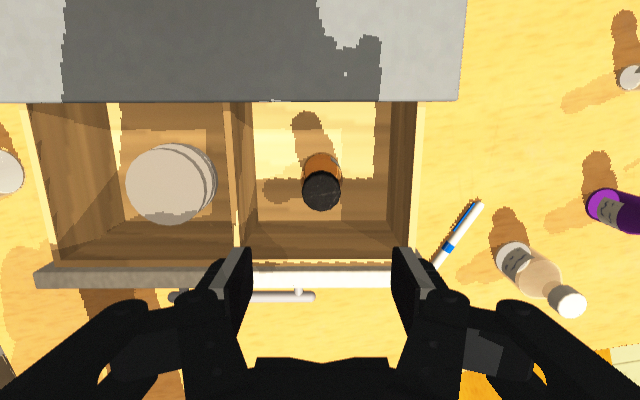

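Call:
apply_moves:
  plan: [-0.01, -0.005, 0, 0, 0, 0, -0.03, -0.015, 0, 0, 0, 0, -0.055, -0.027, 0, 0, 0, 0, -0.08, -0.04, 0, 0, 0, 0, -0.105, -0.052, 0, 0, 0, 0, -0.125, -0.062, 0, 0, 0, 0, -0.138, -0.068, 0, 0, 0, 0, -0.143, -0.07, 0, 0, 0, 0, -0.143, -0.07, 0, 0, 0, 0]
  grip: 0.0

```text
clock: 9.98
eef_pos: [0.4296, 0.0288, 0.2301]
tool_rot: [0.999, 0.034, -0.001, -0.0]
ft_force: [0.3, 0.4, -0.1]
grip_width: -0.0002
```

```bash
python3 - <<'E'
from h import *
o,c=wrist("w9");print(o["eef_pos"],o["grip_width"]);print(proj(c,[[.4768,.0328,.102]]))
E
```

```text
[0.4296 0.0288 0.2301] -0.0001995509801988839
[[320.8235 129.6721]]
```

View pics/w9.png

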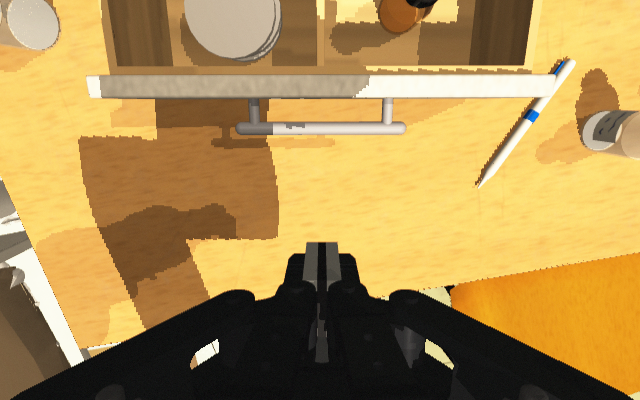

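The bar's middle appears at (321,128), and I predicted (321,130). The shut fingers line up with it, so I go down in front of the bar.

Call:
apply_moves:
  plan: [0, 0, 0.01, 0, 0, 0, 0, 0, 0.03, 0, 0, 0, 0, 0, 0.055, 0, 0, 0, 0, 0, 0.08, 0, 0, 0, 0, 0, 0.105, 0, 0, 0, 0, 0, 0.125, 0, 0, 0, 0, 0, 0.138, 0, 0, 0, 0, 0, 0.145, 0, 0, 0, 0, 0, 0.145, 0, 0, 0]

```text
clock: 10.78
eef_pos: [0.4304, 0.0284, 0.0839]
tool_rot: [0.999, 0.033, -0.002, -0.0]
ft_force: [0.1, -0.3, 0.9]
grip_width: -0.0001
```

Call:
apply_moves:
  plan: [0.004, 0, 0, 0, 0, 0, 0.01, 0, 0, 0, 0, 0, 0.016, 0, 0, 0, 0, 0, 0.021, 0, 0, 0, 0, 0, 0.025, 0, 0, 0, 0, 0, 0.029, 0, 0, 0, 0, 0, 0.033, 0, 0, 0, 0, 0, 0.037, 0, 0, 0, 0, 0, 0.041, 0, 0, 0, 0, 0, 0.045, 0, 0, 0, 0, 0, 0.049, 0, 0, 0, 0, 0, 0.053, 0, 0, 0, 0, 0]

```text
clock: 11.78
eef_pos: [0.4841, 0.0324, 0.0857]
tool_rot: [0.999, 0.033, -0.0, -0.0]
ft_force: [-1.3, 0.0, 0.4]
grip_width: -0.0002
```

```bash
python3 - <<'E'
from h import *
o,c=wrist("w10");print(o["eef_pos"],o["ft_force"])
E
```

```text
[0.4841 0.0324 0.0857] [-1.2837  0.0134  0.4266]
```

View pics/w10.png

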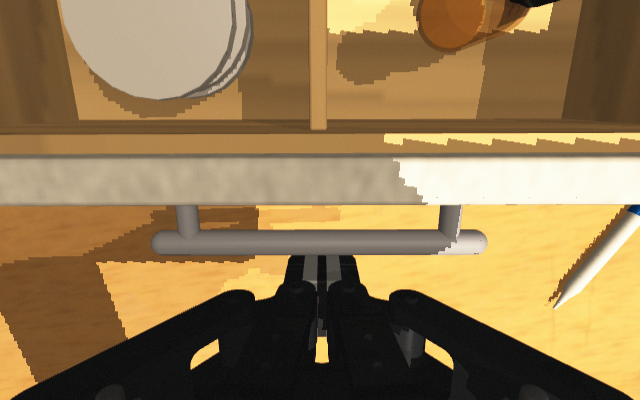

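The fingers touch the bar at (320,255), the drawer is moving, and the vial is still upright at (450,20). I keep pushing slowly.

Call:
apply_moves:
  plan: [0.004, 0, 0, 0, 0, 0, 0.008, 0, 0, 0, 0, 0, 0.012, 0, 0, 0, 0, 0, 0.016, 0, 0, 0, 0, 0, 0.02, 0, 0, 0, 0, 0, 0.024, 0, 0, 0, 0, 0, 0.028, 0, 0, 0, 0, 0, 0.032, 0, 0, 0, 0, 0, 0.036, 0, 0, 0, 0, 0, 0.04, 0, 0, 0, 0, 0, 0.044, 0, 0, 0, 0, 0, 0.048, 0, 0, 0, 0, 0]

```text
clock: 12.83
eef_pos: [0.5321, 0.0357, 0.0857]
tool_rot: [0.999, 0.034, -0.0, -0.0]
ft_force: [-1.2, 0.7, -0.1]
grip_width: 0.0001
```

Call:
apply_moves:
  plan: [0.004, 0, 0, 0, 0, 0, 0.008, 0, 0, 0, 0, 0, 0.012, 0, 0, 0, 0, 0, 0.016, 0, 0, 0, 0, 0, 0.02, 0, 0, 0, 0, 0, 0.024, 0, 0, 0, 0, 0, 0.028, 0, 0, 0, 0, 0, 0.032, 0, 0, 0, 0, 0, 0.035, 0, 0, 0, 0, 0, 0.038, 0, 0, 0, 0, 0, 0.04, 0, 0, 0, 0, 0, 0.042, 0, 0, 0, 0, 0]

```text
clock: 13.83
eef_pos: [0.5739, 0.0383, 0.0858]
tool_rot: [0.999, 0.033, -0.0, -0.0]
ft_force: [-1.5, 0.0, 0.5]
grip_width: 0.0001
```

```bash
python3 - <<'E'
from h import *
o,c=wrist("w11");print(o["eef_pos"],o["ft_force"])
s=optics.camera("side");cv2.imwrite("pics/side11.png",s["pixels"][:,:,::-1])
E
```

```text
[0.5739 0.0383 0.0858] [-1.5002  0.0132  0.4606]
```

View pics/w11.png

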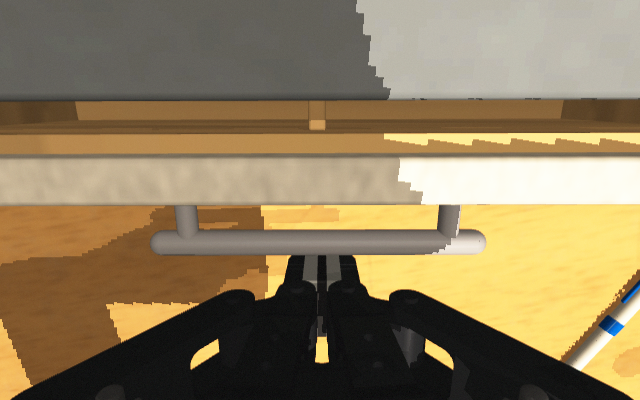

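The gap between the cabinet edge (row 98) and the panel (row 155) is still open. I push the rest slowly.

Call:
apply_moves:
  plan: [0.002, 0, 0, 0, 0, 0, 0.004, 0, 0, 0, 0, 0, 0.006, 0, 0, 0, 0, 0, 0.008, 0, 0, 0, 0, 0, 0.01, 0, 0, 0, 0, 0, 0.012, 0, 0, 0, 0, 0, 0.014, 0, 0, 0, 0, 0, 0.016, 0, 0, 0, 0, 0, 0.0175, 0, 0, 0, 0, 0, 0.019, 0, 0, 0, 0, 0]

```text
clock: 14.77
eef_pos: [0.59, 0.0394, 0.0856]
tool_rot: [0.999, 0.033, -0.003, -0.0]
ft_force: [-11.7, -1.8, 8.7]
grip_width: -0.0001
```

```bash
python3 - <<'E'
from h import *
o,c=wrist("w12");print(o["eef_pos"],o["ft_force"])
E
```

```text
[0.59   0.0394 0.0856] [-11.7448  -1.7793   8.6631]
```

View pics/w12.png

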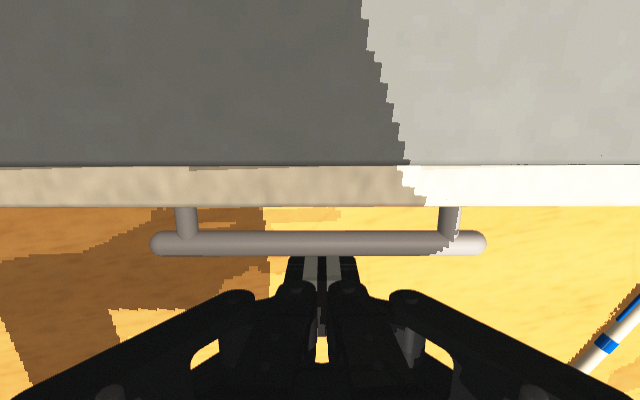

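The drawer is at its stop: 12 N resistance, TCP x 0.590 as predicted, and no gap left at row 165. Backing off.

Call:
apply_moves:
  plan: [-0.003, 0, 0, 0, 0, 0, -0.008, 0, 0, 0, 0, 0, -0.018, 0, 0, 0, 0, 0, -0.033, 0, 0, 0, 0, 0, -0.05, 0, 0, 0, 0, 0, -0.065, 0, 0, 0, 0, 0, -0.07, 0, -0.01, 0, 0, 0, -0.07, 0, -0.035, 0, 0, 0, -0.07, 0, -0.07, 0, 0, 0, -0.07, 0, -0.1, 0, 0, 0, -0.07, 0, -0.12, 0, 0, 0, -0.07, 0, -0.12, 0, 0, 0]

```text
clock: 15.82
eef_pos: [0.5269, 0.0352, 0.2124]
tool_rot: [0.999, 0.033, 0.006, -0.001]
ft_force: [0.6, 0.6, 0.5]
grip_width: 0.0004
```

```bash
python3 - <<'E'
from h import *
o,c=wrist("w13");print(o["eef_pos"],o["ft_force"])
s=optics.camera("side");cv2.imwrite("pics/side13.png",s["pixels"][:,:,::-1])
E
```

```text
[0.5269 0.0352 0.2124] [0.6081 0.5558 0.4568]
```

View pics/w13.png

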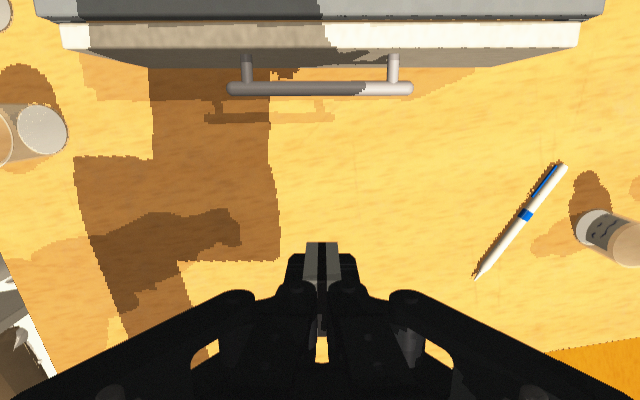

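View pics/side13.png

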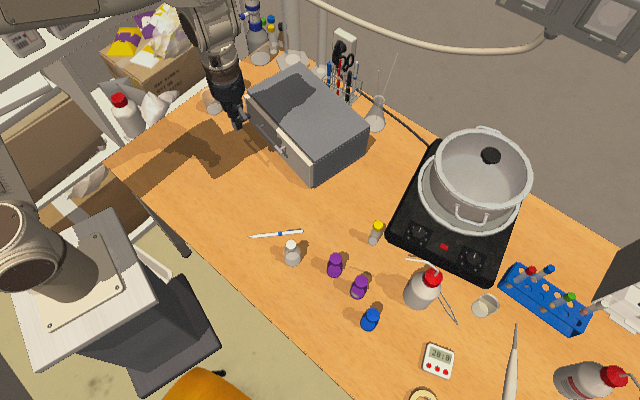

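The drawer is shut, the flask is still at side (292,253), and the arm touches nothing. I'll do a numeric check on the bar, then hand in.

```bash
python3 - <<'E'
from h import *
h=ray(load("w13"),(320,88),.102);print(h,"travel",(h-[.4768,.0328,.102])@[np.cos(.066),np.sin(.066),0])
bot.job_done()
E
```

```text
[0.6054 0.0418 0.102 ] travel 0.1288688942364059
the job is handed in; nothing more can be done
```

I gripped the brown vial by its body and set it down upright in the middle of the right-hand compartment. I let go of it with the drawer about 129 mm out, then pushed the drawer shut slowly by its bar, backed off and handed the job in at about 16 s.

**Last checks:**
- **Drawer:** it reached its stop with 12 N of resistance. The bar had travelled 128.9 mm, against an estimated 129 mm opening, so it is shut to within about 1–2 mm.
- **Vial:** it was upright after release and when the push began. I could not see it once the drawer closed over it. The push was smooth, at about 50 mm/s and 1–1.5 N until the stop.
- **Clear flask:** it is at the same pixel in the side view as at the start, standing.
- **Robot:** it was touching nothing when I handed in.

No checks failed. One reading disagreed slightly: the gripper showed 35 mm while holding the 38 mm vial, but the hold stayed firm.

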